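# Set a telescoping contact probe down on a sample and lock it

## Task

The telescoping contact probe on the bench stand is locked with its stylus clear of the sample disc. Turn its wing head to free the sliding section, lower it until the sprung tip rests on the disc and is pushed in part of the way (touching lightly, not bottomed and never rammed), then turn the head back until it is firmly locked, so that the probe keeps its contact when you let go. The disc must stay lying where it is on the stage.

Things in the scene. Friction and masses are not known exactly. Their poses are not given: they have to be found in the camera images.
- stand: Heavy fixed bench stand. Origin on the worktop under the probe's vertical axis; its x points from that axis back to the column. Grey base plate 190 x 112 mm, 18 mm high; on it a steel stage (58 mm wide, top 36 mm up, centred on the axis). Column of 22 mm diameter 102 mm behind the axis. Nothing of it but the sliding section is higher than 178 mm. Small things lie loose beside it.
- tube_top (a point): Centre of the top of the probe's outer tube, a vertical tube 32 mm thick (collar 37 mm) held by the stand's arm, fixed; 172.5 mm above the worktop. Its lower end is 106 mm above the worktop.
- probe: Sliding inner section of the telescoping probe; it also turns. Origin: centre of the black wing head on the probe's axis, z up, x along the wings. The head is a rounded block 48 mm along x, 22 mm along y, 34 mm high, free from above: grip it across the 22 mm. Its centre is 253 mm above the worktop when fully raised. A steel tube of 18 mm diameter goes from the head down through the outer tube.
- chuck (a point): Lower end of the chuck, 137 mm below the head's centre. A thin stylus sticks out of it by a length that differs each time (within a 22 mm span), so touch is found by feel: the tip meets the disc when the section is lowered by 28 to 54 mm. Its end is a sprung plunger (6 mm ball): starts to give at 2 N, gives 4 mm at 0.9 N per mm, is bottomed at 5.7 N, then rigid.
- lower (a joint): How far the sliding section is lowered, in m: 0 fully raised, 0.062 lowest (head's underside 2 mm above the collar). Starts between 0.004 and 0.014. When free it slides with under 1 N of drag and a light spring lifts it with about 2.5 to 4 N net, so it flies up if let go unlocked.
- twist (a joint): Angle of the head, in rad, growing clockwise seen from above: 0 free (wings in line with the stand's arm, probe x along stand x), hard stop at 1.45. An eccentric bites from about 0.6; below 0.6 the section is free, above 1.05 it is locked by friction (holds 12 N); let go, it may ease up by 1 mm. Starts locked at 1.15 to 1.40. Turning takes up to 0.25 N m.
- sample_disc: Turned metal sample disc, 40 mm diameter, 9 mm thick, loose, lying flat on the stage under the probe within 5 mm of the axis. Origin: centre of its underside.

How it is judged:
By the outcome, as a careful person would: the job done as asked, in the order asked, and still so for the second after the job is handed in, with the robot touching nothing.
It also fails if it takes over 40 s, if anything falls off the work surface, if the arm or the gripper's body presses on something with over 40 N, if the wrist force passes 120 N, or if a joint passes its speed limit or range.

## Robot

A 7-joint arm with a two-finger parallel gripper is mounted at the origin on a cart in front of the work surface, level with it; the furniture and walls round the work are solid. World frame = base frame: x ahead of the robot, y to its left, z up, the work surface at z = 0. Lengths are in m, angles in rad, forces in N, time in s.
With the tool pointing down it reaches from about 0.425 to 1.025 m from the base axis. Payload 9.4 kg.
Tool frame: the origin (TCP) lies on the mounting face of the last link; the fingertips stand 173 mm ahead of it and the grasp point (between the pads) lies 155 mm ahead of it (env.tip_extent is the distance from the TCP to the fingertips, in m); z points along the fingers, y is the line along which they close (so a half turn about z gives the same grasp; the last joint's range is limited). The gripper opens to 85 mm and grips with 20 to 120 N. Pads are 22 mm wide; open, the fingers measure 114 mm over their backs; the gripper's body (76 mm by 85 mm) begins 54 mm behind the grasp point. The pads swing forward as they close: fully open they stand 13 mm farther back than shut.
Start: joints at [-1.363, 0.599, -0.003, 1.599, 0.002, 0.943, -0.08], TCP at [0.204, 0.696, 0.405] pointing down, gripper open.
Joint ranges: [-2.57, 2.57], [-0.35, 1.97], [-1.29, 1.29], [0.11, 2.56], [-1.05, 4.19], [0.11, 1.86], [-2.63, 2.63]. Speed limits (rad/s): [2.22, 2.22, 3.01, 3.01, 3.14, 3.14, 3.14].

## Interface

Orientations are given as a unit quaternion [w, x, y, z].
In Python, from plant import env gives the robot as it stands.
- The arm moves only by the shell command python3 -m pendant 'ROWS' [FORCE]. ROWS is JSON, a list of rows, each a list of 5 numbers: the opening, from -1 (shut) to 1 (fully open), then the shift along the tool's x, y, z in cm, then the turn about the tool's z in rad. A call has 1 to 10 rows; each row shifts and turns the commanded pose from where the row before left it, along the tool's axes as they then stand; what a row does not reach is not made up. A row lasts 1/8 s, in which the tool goes at most 62.5 mm and 10.7 degrees, less where a joint would pass 70% of its speed; a pose out of reach is approached as far as the arm can. A call with a gripper value outside its range is refused whole. The fingers move at their own pace and stop on an object; FORCE is the grip in N (left out, the last holds). Time passes only in rows, so rows that do not move let the fingers close. It gives the time, the measured TCP pose, the force, the opening and the grip force at its end, in the units of the state.
- env.get_obs(): the state, without advancing time (a new reading comes with each control period).
- env.read_camera(name): name is "scene" or "top" or "wrist"; returns (picture, depth): 480x640x3 uint8, red, green, blue; 480x640 float32, m along the optical axis (not along the pixel's ray), 0 where there is no reading.
- env.calibration(name): a dict with "camera_matrix" (3x3 intrinsics, pixels), "dist" ([k1, k2, p1, p2, k3] as OpenCV has them; the pictures are not rectified), "rvec" (rotation vector, rad) and "tvec" (3), from world to camera coordinates, as OpenCV has them; the wrist camera has in their place "mount" (4x4, takes a point from camera to tool coordinates, whose origin is the TCP and whose axes are the flange's). Camera axes: x right, y down, z forward; pixel columns grow to the right and rows downward; lengths in m; the calibration is good to about 2 mm. A picture is of the moment at which its call begins: read the wrist's pose just before it. calibration takes no time and is no camera call.
- env.finish_job(): hands the job in; it is judged then, once.
The state is a dict: "time": time; "joint_positions": joint angles; "qd": joint speeds; "joint_torque": joint torques, N m; "eef_pos": TCP position; "ee_rot": TCP orientation; "wrist_force": force on the tool from outside, world axes, zero at the start; "torque": the same for the moment, N m; "grip_width": opening from 0.0 (shut) to 1.0 (fully open); "grasp_force": force on a finger pad.
Only numpy, scipy, OpenCV 4.12 (cv2) and the standard library are available. Lean on these libraries where they do the work, as an engineer would, in place of code of your own. Each camera call takes 0.05 s, during which the arm holds its last target. There are 200 camera calls.

## Working session

There is one attempt and no reset: what is moved stays moved. The work goes in short steps, Python scripts to look and compute and a shell command to move; the robot and the scene stay as the last step left them, time stands still between calls to the robot, and variables do not carry over. Pictures are saved under pics/ and viewed, at most 10 in all, crops included, and the job is handed in when it is done.

```bash
mkdir -p pics; ls
python3 - <<'E'
from plant import env
import cv2,numpy as np
o=env.get_obs(); print({k:np.round(v,3).tolist() for k,v in o.items()})
a=[]
for n in("scene","top"):
    p,d=env.read_camera(n); np.savez(f"pics/{n}.npz",p=p,d=d)
    a.append(p)
    cv2.imwrite(f"pics/{n}.png",p[...,::-1]); c=env.calibration(n); print(n,c)
E
```

```text
pics
{'time': 0.0, 'joint_positions': [-1.363, 0.6, -0.003, 1.6, 0.002, 0.943, -0.08], 'qd': [0.002, 0.0, 0.0, -0.0, 0.001, 0.001, 0.0], 'joint_torque': [0.001, -77.644, 1.566, -25.801, 0.012, 0.009, 0.0], 'eef_pos': [0.204, 0.696, 0.404], 'ee_rot': [-0.0, 0.142, 0.99, -0.001], 'wrist_force': [-0.072, 0.167, -0.458], 'torque': [0.006, 0.023, 0.02], 'grasp_force': 0.0, 'grip_width': 1.001}
scene {'camera_matrix': array([[555.58553287,   0.        , 331.78828122],
       [  0.        , 555.58553287, 247.75047283],
       [  0.        ,   0.        ,   1.        ]]), 'dist': array([-0.07158048,  0.        ,  0.        ,  0.        ,  0.        ]), 'rvec': array([ 1.82977597, -1.04189111,  0.62156952]), 'tvec': array([-0.4268194 ,  0.33179452,  0.61294459])}
top {'camera_matrix': array([[476.30104536,   0.        , 329.12202561],
       [  0.        , 476.30104536, 239.77265135],
       [  0.        ,   0.        ,   1.        ]]), 'dist': array([0.03218317, 0.        , 0.        , 0.        , 0.        ]), 'rvec': array([ 2.1702033 , -2.14040931,  0.08725992]), 'tvec': array([-0.18313631,  0.54129688,  0.97171779])}
```

View pics/scene.png

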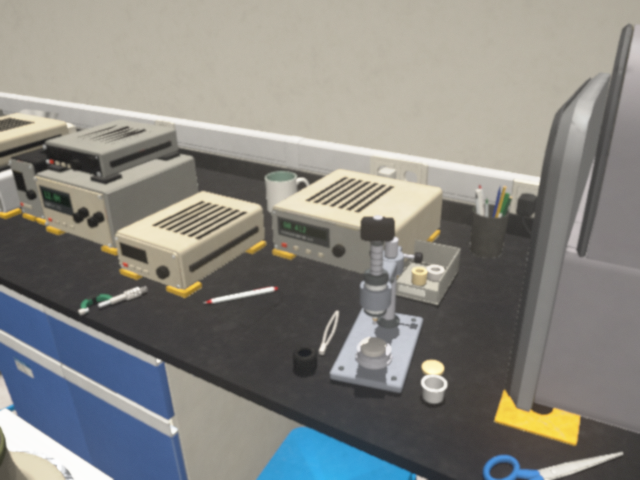

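View pics/top.png

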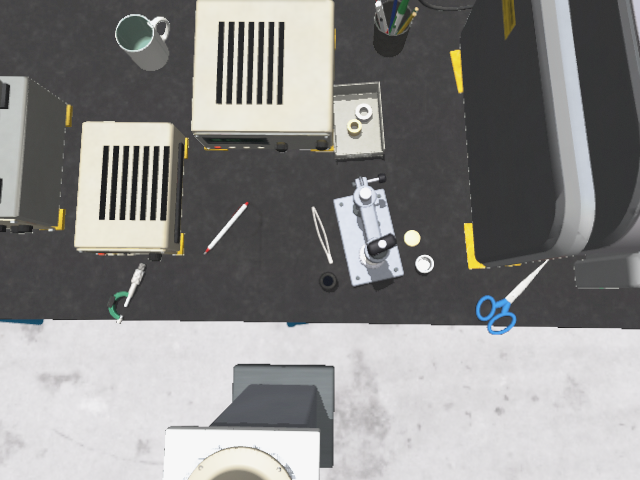

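The scene view shows the stand with its black wing head at about (377,229) and the disc at (374,350). In the top view the head is at about (382,243), the column at (364,195), and the base plate spans (335,195)-(403,285).

```bash
cat > h.py <<'E'
import numpy as np,cv2
from plant import env
def cloud(n,d,p,T=None):
    c=env.calibration(n);K=c["camera_matrix"]
    v,u=np.nonzero(d>0)
    xy=cv2.undistortPoints(np.stack([u,v],1).astype(float)[:,None],K,c["dist"])[:,0]
    z=d[v,u]; P=np.c_[xy*z[:,None],z]
    if T is None:
        R=cv2.Rodrigues(c["rvec"])[0]; W=(P-c["tvec"])@R
    else:
        M=T@c["mount"]; W=P@M[:3,:3].T+M[:3,3]
    return W,p[v,u].astype(int),np.c_[u,v]
E
python3 - <<'E'
from h import *
for n in("top","scene"):
    f=np.load(f"pics/{n}.npz");W,C,uv=cloud(n,f["d"],f["p"])
    if n=="top":
        i=(abs(uv-[380,245]).max(1)<25)
    else: i=(abs(uv-[377,229]).max(1)<25)
    h=i&(W[:,2]>.2)&(W[:,2]<.3)
    P=W[h]; print(n,h.sum(),P.min(0),P.max(0),np.median(P,0))
    t=h&(W[:,2]>P[:,2].max()-.012)
    (c,s,a)=cv2.minAreaRect((W[t][:,:2]*1000).astype(np.float32)); print("rect",c,s,a,W[t][:,2].mean())
    # column top / base plate
    b=(abs(W[:,2]-.018)<.005)&(C.min(1)>110)&(abs(W[:,0]-np.median(P[:,0])-.04)<.15)&(abs(W[:,1]-np.median(P[:,1]))<.1)
    print("base",b.sum(),cv2.minAreaRect((W[b][:,:2]*1000).astype(np.float32)))
    tb=h*0+((W[:,2]>.155)&(W[:,2]<.18)&(np.hypot(*(W[:,:2]-np.median(P[:,:2],0)).T)<.14))
    Q=W[tb>0];print("top stuff",len(Q),Q.min(0),Q.max(0))
    col=(tb>0)&(W[:,0]>np.median(P[:,0])+.07); print("col",col.sum(),np.median(W[col],0))
E
```

```text
top 420 [ 0.49510048 -0.28963852  0.23273128] [ 0.53358768 -0.24265853  0.26271534] [ 0.51334564 -0.26509326  0.25746555]
rect (514.4065551757812, -266.769775390625) (23.135936737060547, 47.74531936645508) 26.268943786621094 0.2572212670523522
base 2882 ((553.828125, -258.4786071777344), (189.5028839111328, 173.03379821777344), 13.356014251708984)
top stuff 206 [ 0.49693948 -0.2845124   0.15596336] [ 0.62409539 -0.23351874  0.17986607]
col 128 [ 0.61242146 -0.24252881  0.17775556]
scene 1021 [ 0.49260524 -0.28976814  0.20258911] [ 0.52704216 -0.24367289  0.26119259] [ 0.50602191 -0.26868033  0.24335267]
rect (510.2765197753906, -266.3185729980469) (20.449054718017578, 46.93038558959961) 23.729610443115234 0.25567164867852826
base 3291 ((555.83984375, -277.46612548828125), (192.32199096679688, 156.46897888183594), 13.298064231872559)
top stuff 612 [ 0.49316779 -0.28362451  0.15501171] [ 0.62129774 -0.23074007  0.17982078]
col 190 [ 0.60478954 -0.24621259  0.16768419]
```

```bash
cat >> h.py <<'E'
from scipy.spatial.transform import Rotation as Rot
def pose():
    o=env.get_obs();q=np.array(o["ee_rot"]);T=np.eye(4)
    T[:3,:3]=Rot.from_quat(q[[1,2,3,0]]).as_matrix();T[:3,3]=o["eef_pos"];return T,o
def togo(p,yaw=None): # world TCP target; yaw=angle of tool y (deg)
    T,o=pose();s=100*T[:3,:3].T@(np.array(p)-T[:3,3])
    y=np.degrees(np.arctan2(T[1,1],T[0,1]))
    print("shift cm",s.round(2),"yaw",y.round(2),"" if yaw is None else "turn %.3f"%np.radians((y-yaw+90)%180-90),"j",np.round(o["joint_positions"],2),"F",np.round(o["wrist_force"],2),"t",o["time"])
E
python3 - <<'E'
from h import *
Ws=[]
for n in("top","scene"):
    f=np.load(f"pics/{n}.npz");W,C,uv=cloud(n,f["d"],f["p"]);Ws.append(W)
W=np.vstack(Ws)
r=np.hypot(W[:,0],W[:,1]);W=W[(r>.3)&(W[:,0]<1.1)]
for lo,hi in((.2,.35),(.35,.6),(.6,1.5)):
    m=(W[:,2]>lo)&(W[:,2]<hi);print(lo,hi)
    for y in np.arange(-.8,.9,.1):
        k=m&(abs(W[:,1]-y)<.05)
        if k.sum()>5: print("  y%.1f minx %.2f n%d"%(y,np.percentile(W[k,0],1),k.sum()))
p=(.52,0.30,.50)
togo(p,26.2)
togo((.513,-.267,.50),26.2)
E
```

```text
0.2 0.35
  y-0.7 minx 0.51 n42
  y-0.6 minx 0.45 n6176
  y-0.5 minx 0.49 n17890
  y-0.4 minx 0.86 n626
  y-0.3 minx 0.49 n1393
  y-0.2 minx 0.50 n97
  y0.4 minx 0.57 n1199
  y0.5 minx 0.58 n1401
  y0.6 minx 0.59 n1011
0.35 0.6
  y-0.6 minx 0.50 n1804
  y-0.5 minx 0.49 n37414
0.6 1.5
shift cm [-41.48 -29.1   -9.56] yaw 73.68 turn 0.829 j [-1.36  0.6  -0.    1.6   0.    0.94 -0.08] F [ 0.04  0.12 -0.32] t 0.1
shift cm [-56.73 -83.71  -9.49] yaw 73.68 turn 0.829 j [-1.36  0.6  -0.    1.6   0.    0.94 -0.08] F [ 0.04  0.12 -0.32] t 0.1
```

```bash
python3 -m pendant '[[1,-4.15,-2.91,-0.95,0],[1,-4.15,-2.91,-0.95,0],[1,-4.15,-2.91,-0.95,0],[1,-4.15,-2.91,-0.95,0],[1,-4.15,-2.91,-0.95,0],[1,-4.15,-2.91,-0.95,0],[1,-4.15,-2.91,-0.95,0],[1,-4.15,-2.91,-0.95,0],[1,-4.15,-2.91,-0.95,0],[1,-4.15,-2.91,-0.95,0]]' 40
python3 -m pendant '[[1,-1.52,-5.46,0,0],[1,-1.52,-5.46,0,0],[1,-1.52,-5.46,0,0],[1,-1.52,-5.46,0,0],[1,-1.52,-5.46,0,0],[1,-1.52,-5.46,0,0],[1,-1.52,-5.46,0,0],[1,-1.52,-5.46,0,0],[1,-1.52,-5.46,0,0],[1,-1.52,-5.46,0,0]]'
python3 -c "
from h import *
togo((.513,-.267,.403),26.2)"
```

```text
time: 1.35
eef_pos: [0.521, 0.2985, 0.4998]
ee_rot: [-0.0, 0.142, 0.99, -0.0]
wrist_force: [-0.4, 0.5, 0.4]
grip_width: 0.999
grasp_force: 0.0
time: 2.6
eef_pos: [0.5124, -0.2685, 0.4996]
ee_rot: [-0.0, 0.142, 0.99, 0.0]
wrist_force: [0.7, -0.1, 0.7]
grip_width: 0.996
grasp_force: 0.0
shift cm [-0.02  0.16  9.66] yaw 73.7 turn 0.829 j [ 0.19  0.33  0.26  1.84 -0.1   0.98  1.78] F [ 0.66 -0.13  0.73] t 2.6
```

```bash
python3 -m pendant '[[1,0,0.16,0,0],[1,0,0,0,0.166],[1,0,0,0,0.166],[1,0,0,0,0.166],[1,0,0,0,0.166],[1,0,0,0,0.166],[1,0,0,0,0]]'
python3 - <<'E'
from h import *
T,o=pose()
p,d=env.read_camera("wrist");np.savez("pics/w.npz",p=p,d=d,T=T)
W,C,uv=cloud("wrist",d,p,T)
q,dd=env.read_camera("top");W2,C2,uv2=cloud("top",dd,q)
cv2.imwrite("pics/w.png",p[...,::-1])
for n,W in(("wrist",W),("top",W2)):
    h=(W[:,2]>.2)&(W[:,2]<.27)&(np.hypot(W[:,0]-.513,W[:,1]+.267)<.04)
    P=W[h]; 
    if len(P)<20: print(n,"few");continue
    z=np.percentile(P[:,2],90);t=h&(abs(W[:,2]-z)<.006)
    print(n,h.sum(),z,cv2.minAreaRect((W[t][:,:2]*1000).astype(np.float32)))
togo((.513,-.267,.403),26.2)
E
```

```text
time: 3.48
eef_pos: [0.5134, -0.2641, 0.4994]
ee_rot: [-0.0, 0.528, 0.849, 0.0]
wrist_force: [0.1, 0.0, 0.1]
grip_width: 0.999
grasp_force: 0.0
wrist 2840 0.26013762618275127 ((512.9662475585938, -265.6174011230469), (23.174694061279297, 45.86888122558594), 25.46796226501465)
top few
shift cm [-0.21 -0.14  9.65] yaw 26.4 turn 0.004 j [ 0.04  0.34  0.46  1.85 -0.18  0.99  1.04] F [0.35 0.21 0.92] t 3.575
```

View pics/w.png

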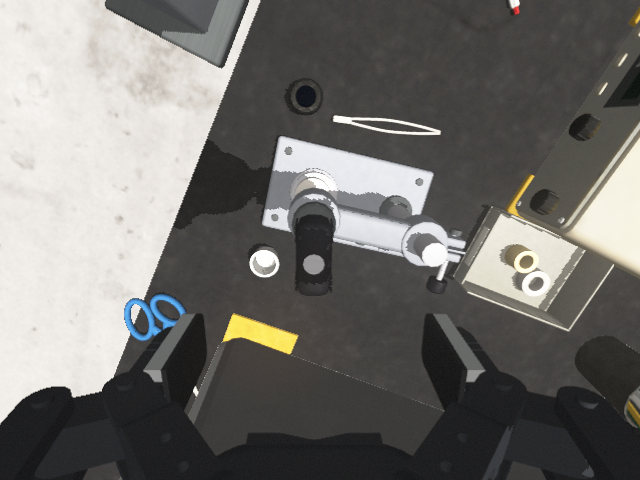

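The wrist view shows the head's top stud at (314,262), midway between the fingers, with nothing in the way of the descent.

```bash
python3 -m pendant '[[1,-0.12,-0.1,3,0.015],[1,0,0,3,0],[1,0,0,2.4,0],[1,0,0,1.2,0],[0.2,0,0,0,0],[-1,0,0,0,0],[-1,0,0,0,0],[-1,0,0,0,0],[-1,0,0,0,0],[-1,0,0,0,0]]' 60
python3 -c "
from h import *
togo((.513,-.266,.403),25.5);print(env.get_obs()['torque'])"
```

```text
time: 4.82
eef_pos: [0.5137, -0.2665, 0.4046]
ee_rot: [0.001, 0.535, 0.845, 0.001]
wrist_force: [2.9, 2.7, 5.9]
grip_width: 0.242
grasp_force: 63.7
shift cm [ 0.07 -0.04  0.16] yaw 25.32 turn -0.003 j [ 0.09  0.45  0.42  1.96 -0.25  0.78  1.09] F [2.87 2.72 5.92] t 4.825
[ 0.30743766 -0.46726231 -0.05695613]
```

```bash
python3 -m pendant '[[-1,0,0,0,-0.14],[-1,0,0,0,-0.14],[-1,0,0,0,-0.14],[-1,0,0,0,-0.14],[-1,0,0,0,-0.14],[-1,0,0,0,-0.14],[-1,0,0,0,-0.14],[-1,0,0,0,-0.14],[-1,0,0,0,0],[-1,0,0,0,0]]'
python3 -c "
from h import *
togo((.513,-.266,.403),103.4);print(env.get_obs()['torque'])"
```

```text
time: 6.08
eef_pos: [0.5141, -0.2659, 0.4044]
ee_rot: [0.002, 0.004, 1.0, 0.0]
wrist_force: [6.4, 4.9, 3.8]
grip_width: 0.248
grasp_force: 63.3
shift cm [ 0.11 -0.01  0.14] yaw 89.53 turn -0.242 j [ 0.31  0.42  0.1   1.95 -0.06  0.77  2.  ] F [6.38 4.89 3.81] t 6.075
[ 7.73786140e-01 -1.02710452e+00  2.66608018e-04]
```

```bash
python3 -m pendant '[[-1,-0.1,0.07,0,0],[-1,0,0,0.3,0],[-1,0,0,0.3,0],[-1,0,0,0,0]]'
python3 -m pendant '[[-1,0,0,0.2,0],[-1,0,0,0.2,0],[-1,0,0,0,0]]'
python3 -m pendant '[[-1,0,0,0.2,0],[-1,0,0,0,0]]'
```

```text
time: 6.58
eef_pos: [0.5144, -0.2658, 0.3976]
ee_rot: [0.001, 0.005, 1.0, -0.0]
wrist_force: [4.8, 2.6, 1.9]
grip_width: 0.244
grasp_force: 63.2
time: 6.95
eef_pos: [0.5144, -0.2658, 0.3936]
ee_rot: [0.001, 0.005, 1.0, -0.0]
wrist_force: [5.0, 2.6, 1.8]
grip_width: 0.246
grasp_force: 63.3
time: 7.2
eef_pos: [0.5144, -0.2657, 0.3916]
ee_rot: [0.001, 0.005, 1.0, -0.0]
wrist_force: [5.1, 2.8, 3.6]
grip_width: 0.243
grasp_force: 63.4
```

```bash
g(){ grep -E 'time|eef|wrist' | tr '\n' ' '; echo; }
python3 -m pendant '[[-1,-0.2,0.08,0,0],[-1,0,0,0,0]]'|g
python3 -m pendant '[[-1,0,0,0.1,0],[-1,0,0,0,0]]'|g
python3 -m pendant '[[-1,0,0,0.1,0],[-1,0,0,0,0]]'|g
python3 -m pendant '[[-1,0,0,0.1,0],[-1,0,0,0,0]]'|g
```

```text
time: 7.45 eef_pos: [0.515, -0.2657, 0.3913] wrist_force: [-2.4, 0.0, 2.2] 
time: 7.7 eef_pos: [0.515, -0.2657, 0.3903] wrist_force: [-5.2, -1.0, 2.0] 
time: 7.95 eef_pos: [0.515, -0.2657, 0.3894] wrist_force: [-5.3, -1.4, 2.8] 
time: 8.2 eef_pos: [0.515, -0.2657, 0.3884] wrist_force: [-5.5, -1.1, 1.6]
```

```bash
g(){ grep -E 'time|eef|wrist' | tr '\n' ' '; echo; }
python3 -m pendant '[[-1,0.1,-0.03,0.1,0],[-1,0,0,0,0]]'|g
python3 -m pendant '[[-1,0,0,0.1,0],[-1,0,0,0,0]]'|g
python3 -m pendant '[[-1,0,0,0.1,0],[-1,0,0,0,0]]'|g
python3 -m pendant '[[-1,0,0,0.1,0],[-1,0,0,0,0]]'|g
```

```text
time: 8.45 eef_pos: [0.5147, -0.2657, 0.3876] wrist_force: [-2.8, -1.5, 3.5] 
time: 8.7 eef_pos: [0.5147, -0.2657, 0.3866] wrist_force: [-4.5, -1.2, 2.8] 
time: 8.95 eef_pos: [0.5148, -0.2657, 0.3856] wrist_force: [-3.8, -1.6, 2.5] 
time: 9.2 eef_pos: [0.5148, -0.2657, 0.3846] wrist_force: [-3.8, -2.8, 3.1]
```

```bash
g(){ grep -E 'time|eef|wrist' | tr '\n' ' '; echo; }
python3 -m pendant '[[-1,0.05,-0.06,0.1,0],[-1,0,0,0,0]]'|g
python3 -m pendant '[[-1,0,0,0.1,0],[-1,0,0,0,0]]'|g
python3 -m pendant '[[-1,0,0,0.1,0],[-1,0,0,0,0]]'|g
```

```text
time: 9.45 eef_pos: [0.5146, -0.2658, 0.3837] wrist_force: [-2.0, 0.8, 2.2] 
time: 9.7 eef_pos: [0.5146, -0.2658, 0.3827] wrist_force: [-0.2, 2.0, 2.1] 
time: 9.95 eef_pos: [0.5146, -0.2658, 0.3817] wrist_force: [-0.1, 3.0, 2.4]
```

Run:
```python
from h import *
p,d=env.read_camera("scene");cv2.imwrite("pics/s2.png",cv2.resize(p[200:400,300:460,::-1],None,fx=3,fy=3,interpolation=cv2.INTER_CUBIC))
```

```text
(no output)
```

View pics/s2.png

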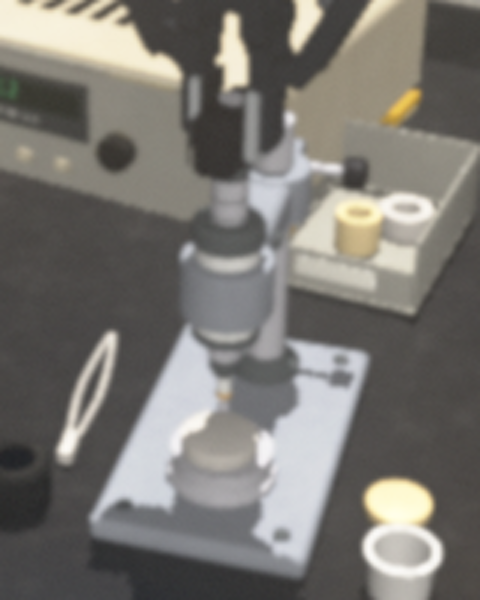

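The crop shows the head held by the pads, the stylus tip at about (223,398) and the disc top centre at about (220,438). That leaves roughly 15-20 mm of gap.

```bash
g(){ grep -E 'time|eef|wrist' | tr '\n' ' '; echo; }
python3 -m pendant '[[-1,0,0,0.1,0],[-1,0,0,0.1,0],[-1,0,0,0,0]]'|g
python3 -m pendant '[[-1,0,0,0.1,0],[-1,0,0,0,0]]'|g
```

```text
time: 10.38 eef_pos: [0.5146, -0.2658, 0.3796] wrist_force: [1.2, 5.6, 2.7] 
time: 10.62 eef_pos: [0.5146, -0.2659, 0.3786] wrist_force: [1.4, 5.5, 2.6]
```

```bash
g(){ grep -E 'time|eef|wrist' | tr '\n' ' '; echo; }
python3 -m pendant '[[-1,0,0,0.1,0],[-1,0,0,0.1,0],[-1,0,0,0,0]]'|g
python3 -m pendant '[[-1,0,0,0.1,0],[-1,0,0,0,0]]'|g
```

```text
time: 11.0 eef_pos: [0.5146, -0.2659, 0.3766] wrist_force: [1.4, 4.5, 3.1] 
time: 11.25 eef_pos: [0.5146, -0.2658, 0.3756] wrist_force: [1.1, 5.0, 3.2]
```

```bash
g(){ grep -E 'time|eef|wrist' | tr '\n' ' '; echo; }
python3 -m pendant '[[-1,0,0.05,0.1,0],[-1,0,0,0,0]]'|g
python3 -m pendant '[[-1,0,0,0.1,0],[-1,0,0,0,0]]'|g
python3 -m pendant '[[-1,0,0,0.1,0],[-1,0,0,0,0]]'|g
```

```text
time: 11.5 eef_pos: [0.5145, -0.2657, 0.3747] wrist_force: [2.4, 3.8, 2.8] 
time: 11.75 eef_pos: [0.5145, -0.2657, 0.3737] wrist_force: [3.7, 4.1, 2.2] 
time: 12.0 eef_pos: [0.5145, -0.2657, 0.3727] wrist_force: [3.8, 2.4, 2.2]
```

Run:
```python
from h import *
p,d=env.read_camera("scene");cv2.imwrite("pics/s3.png",cv2.resize(p[290:380,330:430,::-1],None,fx=6,fy=6,interpolation=cv2.INTER_CUBIC))
```

```text
(no output)
```

View pics/s3.png

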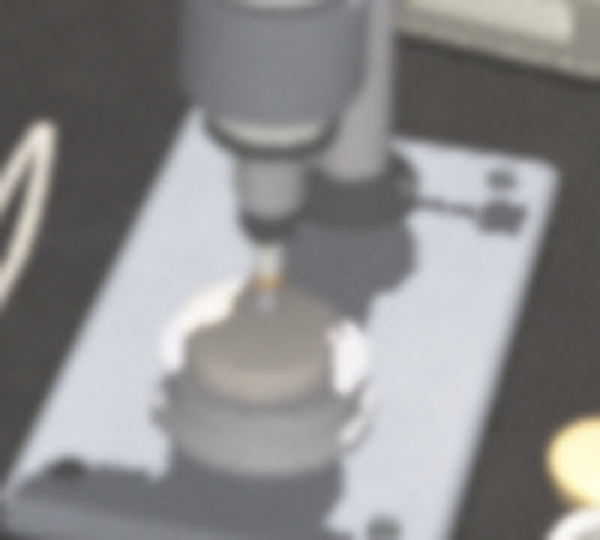

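The crop shows the plunger tip at about (267,305) and the disc top centre at about (264,337), so the gap is still several mm.

```bash
g(){ grep -E 'time|eef|wrist' | tr '\n' ' '; echo; }
python3 -m pendant '[[-1,-0.03,0.03,0.1,0],[-1,0,0,0,0]]'|g
python3 -m pendant '[[-1,0,0,0.1,0],[-1,0,0,0,0]]'|g
python3 -m pendant '[[-1,0,0,0.1,0],[-1,0,0,0,0]]'|g
```

```text
time: 12.3 eef_pos: [0.5146, -0.2657, 0.3717] wrist_force: [3.1, 1.0, 2.4] 
time: 12.55 eef_pos: [0.5146, -0.2657, 0.3707] wrist_force: [3.4, 1.1, 3.4] 
time: 12.8 eef_pos: [0.5146, -0.2657, 0.3697] wrist_force: [3.5, -0.7, 2.8]
```

```bash
g(){ grep -E 'time|eef|wrist' | tr '\n' ' '; echo; }
python3 -m pendant '[[-1,0,0,0.1,0],[-1,0,0,0,0]]'|g
python3 -m pendant '[[-1,0,0,0,0]]'|g
```

```text
time: 13.05 eef_pos: [0.5146, -0.2656, 0.3687] wrist_force: [3.8, -2.1, 3.4] 
time: 13.18 eef_pos: [0.5146, -0.2657, 0.3687] wrist_force: [3.6, -1.9, 1.6]
```

```bash
g(){ grep -E 'time|eef|wrist' | tr '\n' ' '; echo; }
python3 -m pendant '[[-1,-0.03,-0.03,0.1,0],[-1,0,0,0,0]]'|g
python3 -m pendant '[[-1,0,0,0.1,0],[-1,0,0,0,0]]'|g
python3 -m pendant '[[-1,0,0,0,0]]'|g
```

```text
time: 13.42 eef_pos: [0.5147, -0.2657, 0.3677] wrist_force: [1.9, -0.8, 5.5] 
time: 13.68 eef_pos: [0.5147, -0.2657, 0.3668] wrist_force: [2.1, -0.9, 5.7] 
time: 13.8 eef_pos: [0.5147, -0.2657, 0.3669] wrist_force: [2.4, -0.8, 6.6]
```

```bash
g(){ grep -E 'time|eef|wrist' | tr '\n' ' '; echo; }
python3 -m pendant '[[-1,0,0,0.1,0],[-1,0,0,0,0]]'|g
python3 -m pendant '[[-1,0,0,0,0]]'|g
```

```text
time: 14.05 eef_pos: [0.5147, -0.2657, 0.3659] wrist_force: [2.1, -1.2, 6.8] 
time: 14.18 eef_pos: [0.5147, -0.2657, 0.366] wrist_force: [2.1, 0.1, 7.3]
```

Contact came at TCP z of about 0.3685, and the plunger is now in about 2.5 mm. Next I lock it.

```bash
python3 -m pendant '[[-1,0,0,0,0.14],[-1,0,0,0,0.14],[-1,0,0,0,0.14],[-1,0,0,0,0.14],[-1,0,0,0,0.14],[-1,0,0,0,0.14],[-1,0,0,0,0.14],[-1,0,0,0,0.14],[-1,0,0,0,0],[-1,0,0,0,0]]'
python3 -c "
from h import *
togo((.5147,-.2657,.366),25.5);print(env.get_obs()['torque'])"
```

```text
time: 15.42
eef_pos: [0.5143, -0.2663, 0.366]
ee_rot: [-0.0, 0.536, 0.844, -0.0]
wrist_force: [-0.1, -3.4, 8.1]
grip_width: 0.246
grasp_force: 63.9
shift cm [ 0.04  0.07 -0.  ] yaw 25.2 turn -0.005 j [ 0.09  0.5   0.42  2.   -0.31  0.71  1.14] F [-0.06 -3.44  8.13] t 15.425
[-0.83713227  0.04909231 -0.07292132]
```

```bash
python3 -m pendant '[[-0.3,0,0,0,0],[0,0,0,0,0],[0.3,0,0,0,0],[0.6,0,0,0,0],[0.6,0,0,0,0],[0.6,0,0,-1,0],[0.6,0,0,-3,0],[0.6,0,0,-4,0],[0.6,0,0,-4,0],[0.6,0,0,-1,0]]'
python3 - <<'E'
from h import *
T,o=pose()
p,d=env.read_camera("wrist");W,C,uv=cloud("wrist",d,p,T)
h=(W[:,2]>.16)&(W[:,2]<.27)&(np.hypot(W[:,0]-.513,W[:,1]+.267)<.035)
z=np.percentile(W[h][:,2],90);t=h&(abs(W[:,2]-z)<.006)
print(z,cv2.minAreaRect((W[t][:,:2]*1000).astype(np.float32)))
p,d=env.read_camera("scene");cv2.imwrite("pics/s4.png",cv2.resize(p[200:380,330:430,::-1],None,fx=3.3,fy=3.3,interpolation=cv2.INTER_CUBIC))
E
```

```text
time: 16.68
eef_pos: [0.5148, -0.2662, 0.4989]
ee_rot: [0.002, 0.535, 0.845, 0.001]
wrist_force: [0.0, -0.1, -0.4]
grip_width: 0.803
grasp_force: 0.0
0.22277258983297543 ((513.0477905273438, -265.6177978515625), (22.99119758605957, 46.14406204223633), 24.735790252685547)
```

View pics/s4.png

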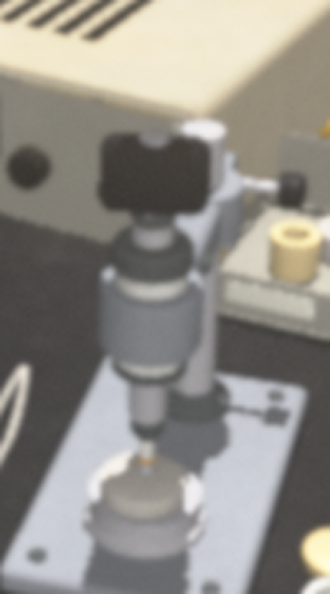

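The crop shows the head free and turned back to its locked angle, the tip on the disc at about (147,470), and the disc still lying on the stage. The head dropped 37 mm, so even after easing up the plunger is still in by about 1.5 mm.

```bash
python3 -c "
from plant import env
print(env.finish_job())"
```

```text
the job is handed in; nothing more can be done
None
```

I handed the job in at about 17 s: the probe is locked again, its tip resting on the disc with the plunger in by an estimated 1.5 mm, the disc still on the stage and the gripper clear; no verdict was returned.

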